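# Weigh the drop weight on the spring scale

### The arm

A 6-joint arm with a two-finger parallel gripper is mounted at the origin on the work surface. World frame = base frame: x ahead of the robot, y to its left, z up, the work surface at z = 0. Lengths are in m, angles in degrees, forces in N, time in s.
With the tool pointing down it reaches from about 0.4 to 0.825 m from the base axis. Payload 7 kg.
Tool frame: the origin (TCP) lies between the finger pads; the fingertips stand 14 mm ahead of it and the grasp point (between the pads) lies 5 mm behind it; z points along the fingers, y is the line along which they close (so a half turn about z gives the same grasp; the last joint's range is limited). The gripper opens to 88 mm and grips with 3 to 60 N. Pads are 19 mm wide; open, the fingers measure 130 mm over their backs; the gripper's body (78 mm by 193 mm) begins 47 mm behind the grasp point.
Start: joints at [87.21, 20.546, 0.682, 0, -70.136, -16.507], TCP at [0.223, 0.637, 0.241] pointing down, gripper open.
Joint ranges: [-176.03, 176.03], [-82.01, 121.73], [-58.28, 71.71], [-173.87, 95.51], [-174.79, -0.11], [-173.66, 173.66]. Speed limits (degrees/s): [136.94, 136.94, 172.46, 180, 180, 180].

### API

Orientations are given as [roll, pitch, yaw] about the fixed x, y, z axes, in that order (R = Rz(yaw) Ry(pitch) Rx(roll)).
In Python, from plant import status, cams, job gives the robot as it stands. The module is installed in compiled form; this text tells all that it offers.
- The arm moves only by the tool step_arm, never from a script. Its arguments are lists of equal length, an entry for each row: "xyz": the shift along the tool's x, y, z each as a share of 20 cm, from -1 to 1, a list of three; "yaw": the turn about the tool's z as a share of 360 degrees, from -1 to 1; "claw": the closure, from -1 (fully open) to 1 (shut). A call has 1 to 20 rows; each row is the pose to reach, as a shift and turn from the pose commanded when the call began, along the tool's axes at that moment, turning the shorter way round; what a row does not reach only later rows make up. A row lasts 1/12 s, in which the tool goes at most 41.7 mm and 7.16 degrees, less where a joint would pass 70% of its speed; a pose out of reach is approached as far as the arm can. A call with a number of a shift or a turn outside -1 to 1 is refused whole. A call with a gripper value outside its range is refused whole. The fingers move at their own pace and stop on an object; "grip_force" is the grip in N (left out, the last holds). Time passes only in rows, so rows that repeat a pose let the fingers close. It gives the time, the measured TCP pose, the force, the opening and the grip force at its end, in the units of the state.
- status.get_state(): the state, without advancing time (a new reading comes with each control period).
- cams.capture(name): name is "side" or "top"; returns (picture, depth): 400x640x3 uint8, blue, green, red; 400x640 float32, m along the optical axis (not along the pixel's ray), 0 where there is no reading.
- cams.calibration(name): a dict with "mtx" (3x3 intrinsics, pixels), "camera_from_world" (4x4, takes a point from world to camera coordinates). Camera axes: x right, y down, z forward; pixel columns grow to the right and rows downward; lengths in m; the calibration is good to about 2 mm. A picture is of the moment at which its call begins. calibration takes no time and is no camera call.
- job.close_job(): hands the job in; it is judged then, once.
The state is a dict: "time_s": time; "joints": joint angles; "qd": joint speeds; "joint_torque": joint torques, N m; "tcp_pos": TCP position; "eef_rot": TCP orientation; "contact_force": force on the tool from outside, world axes, zero at the start; "moment": the same for the moment, N m; "gripper_width": finger opening in m; "gripper_force": force on a finger pad.
Only numpy, scipy, OpenCV 4.12 (cv2) and the standard library are available. Lean on these libraries where they do the work, as an engineer would, in place of code of your own. Each camera call takes 0.05 s, during which the arm holds its last target. There are 200 camera calls.

### The job

Weigh the headed drop weight with the hand-held spring scale: take the scale from its holder by its handle, slide its hook fully home under the weight's head, and lift gently until the weight hangs level just clear of the table, about a centimetre at most, holding it still there for two seconds so that the reading settles. Then carry it across, just high enough to pass over the low things in the way, set it gently down near the middle of the round rubber pad, slacken and unhook the scale without toppling the weight, and stand the scale upright back in its holder. Move the weight by the scale only, never with the gripper, do not jerk, ram or drop it, and leave the other things where they are.

Things in the scene. Friction and masses are not known exactly. Their poses are not given: they have to be found in the camera images.
- scale: hand-held spring scale, loose, upright in the holder, 172 mm tall, 0.2 kg. Origin: on its axis at the underside of the unstretched hook; z up, x towards the hook's open side. Grey housing 32 (x) by 30 (y) mm, 62 to 142 mm above the origin; handle above it; steel hook below it, 56 mm (x -32 to 24) by 44 mm (y).
- handle (a point): centre of the scale's black handle, 157 mm above the scale's origin: a block 52 (x) by 26 (y) by 30 (z) mm, 142 to 172 mm above the origin, to be gripped across y.
- hook (a joint): stretch of the scale's spring, m: how far the hook is pulled down out of the housing, 0 to 0.082, 0 unloaded. About 120 N/m (82 mm per kg), lightly damped: a load bobs for half a second or so.
- seat (a point): where the weight's stem rests in the hook: x = -1 mm, on top of the hook's flat two-tined fork (6 mm thick), so 6 mm above the scale's origin when unstretched; moves with the hook. The slot between the tines is 20 mm wide, open to +x, and ends at x = -7. Behind it a post (x -32 to -24) rises to a bridge above the head (underside 50 mm above the origin, x -32 to 8).
- lip (a point): middle between the lips on the tine tips (x 19 to 24 mm), at their tops, 12 mm above the scale's origin: they stand 6 mm above the fork. The weight's head must sit behind them, stem touching the slot's end or within 4 mm of it; otherwise the head rides on the lips and the weight hangs crooked.
- weight: turned steel drop weight, loose, standing on the table: a round body 76 mm across and 30 mm high, a 12 mm stem up to 64 mm, and on it a flat round head 32 mm across from 64 to 74 mm. Origin: centre of the underside, z up. Its mass is not known (0.27 to 0.88 kg), so neither is the stretch: 22 to 72 mm.
- pad: fixed round black rubber pad on the table, 120 mm across, 6 mm thick; origin at the centre of its underside.
- holder: fixed open-topped aluminium box in which the scale stands, outer 86 (x) by 74 (y) mm, 24 mm high, walls and floor 5 mm; its origin is on the underside, 4 mm in +x from the box's middle, so that the scale stands with its origin over it (5 mm up) and its x along the holder's x; 9 to 10 mm of play all round.
- socket: bystander: dark steel socket standing on the table, 22 mm across, 24 mm high; origin at its underside.
- bolt: bystander: steel bolt standing on its 22 mm head, 24 mm high; origin at its underside.
- disc: bystander: plain steel disc weight with a stub and no head, 72 mm across, 30 mm high; origin at its underside.
- collar: bystander: aluminium ring 56 mm across, 18 mm high; origin at its underside.
- wrench: bystander: steel wrench, 150 mm long, lying flat; origin under its middle.
- driver: bystander: screwdriver, 170 mm long, lying; origin under its middle.
- spray: bystander: spray can 52 mm across, about 150 mm high; origin at its underside.
- block: bystander: dark steel block 50 by 30 by 25 mm; origin at its underside.
Things that resemble listed ones, but are neither listed nor needed, are in the scene too. Of the things that look like the pad, take the one that is farthest to the robot's left at the start.

How it is judged (in metres and radians):
On the way, in this order (a step that is already met when the one before it is completed fails the run):
1. the weight hangs level and still on the scale, its underside 2 to 15 mm above the table and clear of the pad, for 1.5 s (height (world z) of weight between 0.002 and 0.015 m and contact force between weight and pad below 0.2 N and angle between weight's own z axis and vertical below 0.12 rad and linear speed of weight below 0.03 m/s and contact force between scale and weight above 2 N), for 1.5 s.
2. the weight stands on the pad and the scale is off it (horizontal distance between weight and pad below 0.025 m and height (world z) of weight below 0.009 m and angle between weight's own z axis and vertical below 0.06 rad and contact force between scale and weight below 0.3 N and horizontal distance between seat and weight above 0.03 m), for 0.2 s.
At the end, for the whole second after the job is handed in: The weight stands upright at rest on the pad, its centre within 25 mm of the pad's centre, and the scale stands upright at rest on the floor of its holder, within 16 mm of its place (horizontal distance between weight and pad below 0.025 m and height (world z) of weight below 0.009 m and angle between weight's own z axis and vertical below 0.06 rad and linear speed of each of weight, scale below 0.02 m/s and horizontal distance between scale and holder below 0.016 m and height (world z) of scale below 0.01 m and angle between scale's own z axis and vertical below 0.08 rad); the robot touches nothing.
It fails at once if the weight is lifted more than 80 mm above the table (height (world z) of weight above 0.08 m).
It fails at once if the gripper handles the weight (more than 2 N) (contact force between the fingers and weight above 2 N).
It fails at once if the scale rams, jerks or presses the weight with more than 20 N, or the weight is banged down on the pad with more than 60 N (contact force between scale and weight above 20 N or contact force between weight and pad above 60 N).
It fails at once if the weight is toppled (tilts more than 0.4 rad) (angle between weight's own z axis and vertical above 0.4 rad).
It fails at once if another thing is moved by more than 25 mm (distance of any of socket, bolt, disc, collar, wrench, driver, spray, block from where it was at the start of the episode above 0.025 m).
It also fails if it takes over 69 s, if anything falls off the work surface, if the arm or the gripper's body presses on something with over 40 N, if the wrist force passes 120 N, or if a joint passes its speed limit or range.

## Working session

There is one attempt and no reset: what is moved stays moved. The work goes in short steps, Python scripts to look and compute and a tool call to move; the robot and the scene stay as the last step left them, time stands still between calls to the robot, and variables do not carry over. Pictures are saved under pics/ and viewed, at most 10 in all, crops included, and the job is handed in when it is done.

Besides the shell and the picture viewer there is one more tool, called after ">>>" as name(argument=value, ...), one argument or row to a line, values as JSON. step_arm: Moves the arm, as the interface text tells. Shift numbers are shares of 20 cm and turn numbers shares of 360 degrees, none past 1 either way. Its arguments: {"type":"object","properties":{"xyz":{"type":"array"},"yaw":{"type":"array"},"claw":{"type":"array"},"grip_force":{"type":"number"}},"required":["xyz","yaw","claw"]}

```bash
mkdir -p pics; ls; cat > h.py <<'E'
import numpy as np, cv2
from plant import status, cams, job
def cap(n,save=None):
    im,d=cams.capture(n)
    np.savez('%s.npz'%n,im=im,d=d)
    if save: cv2.imwrite('pics/%s.png'%save,im)
    return im,d
def load(n):
    z=np.load('%s.npz'%n); return z['im'],z['d']
def cloud(n,d):
    c=cams.calibration(n);K=c['mtx'];T=np.linalg.inv(c['camera_from_world'])
    v,u=np.mgrid[0:d.shape[0],0:d.shape[1]]
    P=np.stack([(u-K[0,2])/K[0,0]*d,(v-K[1,2])/K[1,1]*d,d],-1)
    P=P@T[:3,:3].T+T[:3,3]; P[d==0]=np.nan
    return P
def ray(n,u,v,z):
    c=cams.calibration(n);K=c['mtx'];T=np.linalg.inv(c['camera_from_world'])
    r=T[:3,:3]@np.linalg.solve(K,[u,v,1.]);o=T[:3,3]
    return o+r*(z-o[2])/r[2]
E
python3 - <<'E'
from h import *
print(status.get_state())
for n in('top','side'):
    cap(n,n+'0'); c=cams.calibration(n); print(c, np.linalg.inv(c['camera_from_world'])[:3,3])
E
```

```text
pics
{'time_s': 0.0, 'joints': array([ 8.72109933e+01,  2.05909359e+01,  6.32157992e-01, -1.87570376e-02,
       -7.01359218e+01, -1.65079449e+01]), 'qd': array([ 0.06800245, -0.09848514,  0.06682199,  0.00960374, -0.0077424 ,
       -0.03596751]), 'joint_torque': array([-4.70285122e-04, -5.82717669e+01,  2.93054473e+01,  6.99723065e+00,
        6.97717478e-03, -1.59897422e-04]), 'tcp_pos': array([0.2229286 , 0.63661798, 0.23962032]), 'eef_rot': array([ 1.79904193e+02, -1.00052928e-02, -1.93033313e+01]), 'contact_force': array([ 0.63401163, -0.0865211 ,  0.95461214]), 'moment': array([-0.02165554,  0.04452067, -0.02493255]), 'gripper_force': 0.0, 'gripper_width': 0.08766429428658276}
{'mtx': array([[389.71650222,   0.        , 317.42667391],
       [  0.        , 389.71650222, 200.96204   ],
       [  0.        ,   0.        ,   1.        ]]), 'camera_from_world': array([[-0.00876373, -0.99992176, -0.00892557, -0.00457555],
       [-0.98520008,  0.01016205, -0.17110681,  0.56583655],
       [ 0.17118412,  0.00729394, -0.98521206,  0.96243987],
       [ 0.        ,  0.        ,  0.        ,  1.        ]])} [ 0.39266769 -0.01734523  1.04498501]
{'mtx': array([[425.1292503 ,   0.        , 313.95591509],
       [  0.        , 425.1292503 , 197.28934301],
       [  0.        ,   0.        ,   1.        ]]), 'camera_from_world': array([[-0.99199538, -0.12409793, -0.02334245,  0.55871424],
       [-0.04270193,  0.50364472, -0.86285488,  0.14018381],
       [ 0.11883481, -0.85495129, -0.50491246,  1.03164425],
       [ 0.        ,  0.        ,  0.        ,  1.        ]])} [0.43763282 0.88073803 0.65489008]
```

View pics/top0.png

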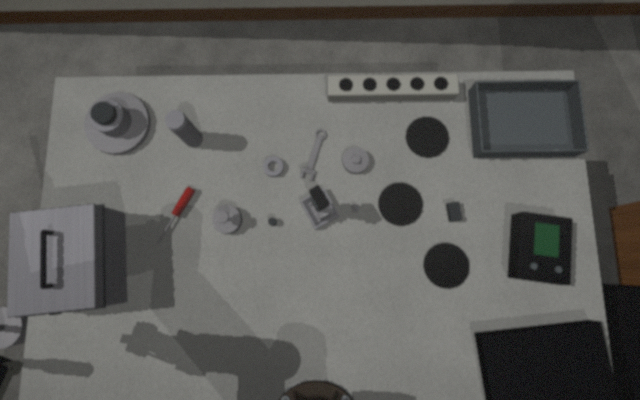

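View pics/side0.png

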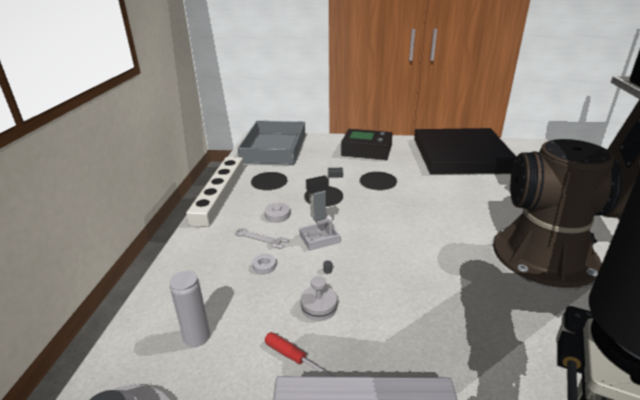

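Top view: the candidates for the weight are the headed one at (228,218), the plain disc at (356,160) and the plate with a dark knob at (117,118); I choose (228,218). The scale is in its holder at (318,205), with the slanted grey box at (60,258) the only other thing with a handle. The pads are (401,204), (427,137) and (446,265); farthest left (+y) is (401,204). The socket or bolt stands at (273,222), between the weight and the holder.

```bash
python3 - <<'E'
from h import *
im,d=load('top'); P=cloud('top',d)
a=cv2.resize(im[135:265,190:350],None,fx=5,fy=5,interpolation=cv2.INTER_CUBIC)[:600,:800]
a=cv2.convertScaleAbs(a,alpha=1.5)
cv2.imwrite('pics/crop1.png',a)
s,ds=load('side');Ps=cloud('side',ds)
b=cv2.resize(s[165:325,255:375],None,fx=3.75,fy=3.75,interpolation=cv2.INTER_CUBIC)
cv2.imwrite('pics/crop2.png',b)
# pads
g=im.max(2); m=((g<35)).astype(np.uint8)
cs,_=cv2.findContours(m,0,1)
for c in cs:
    if cv2.contourArea(c)>300:
        (u,v),ax,an=cv2.fitEllipse(c); print('dark',u,v,ax,ray('top',u,v,.006).round(4))
# point clusters by height, both views
for n,Q in(('top',P),('side',Ps)):
  z=Q[...,2]; m=((z>.01)&(z<.25)&(Q[...,0]>.3)&(Q[...,0]<.9)&(abs(Q[...,1])<.45)).astype(np.uint8)
  k,l,st,ce=cv2.connectedComponentsWithStats(m)
  for i in range(1,k):
    if st[i,4]>25:
      q=Q[l==i]; t=q[q[:,2]>q[:,2].max()-.008]
      print(n,st[i],'lo',q.min(0).round(3),'hi',q.max(0).round(3),'topc',((t.min(0)+t.max(0))/2).round(3))
E
```

```text
dark 566.0405883789062 352.9944152832031 (116.20207214355469, 173.27597045898438) [ 0.1778 -0.6329  0.006 ]
dark 448.29400634765625 270.2345275878906 (27.91090965270996, 36.834014892578125) [ 0.3857 -0.3505  0.006 ]
dark 540.739013671875 249.1422576904297 (68.1423110961914, 72.71720886230469) [ 0.4382 -0.5971  0.006 ]
top [ 328   79  131   22 2462] lo [ 0.859 -0.399  0.01 ] hi [ 0.9   -0.041  0.053] topc [ 0.88  -0.219  0.049]
top [469  80  17  77 682] lo [ 0.691 -0.449  0.01 ] hi [ 0.892 -0.438  0.064] topc [ 0.792 -0.444  0.06 ]
top [165 109  38  38 798] lo [0.728 0.309 0.01 ] hi [0.78  0.359 0.155] topc [0.756 0.335 0.151]
top [343 147  26  26 544] lo [ 0.649 -0.148  0.01 ] hi [ 0.719 -0.08   0.036] topc [ 0.685 -0.115  0.032]
top [263 156  21  20 257] lo [0.644 0.083 0.01 ] hi [0.698 0.138 0.023] topc [0.671 0.11  0.019]
top [300 185  40  44 733] lo [ 0.498 -0.067  0.01 ] hi [0.607 0.037 0.182] topc [ 0.555 -0.013  0.178]
top [157 186  38  57 384] lo [0.466 0.323 0.011] hi [0.616 0.417 0.031] topc [0.576 0.352 0.027]
top [447 201  16  20 246] lo [ 0.515 -0.389  0.01 ] hi [ 0.567 
[... 577 characters left out ...]
   41   72 1429] lo [ 0.499 -0.059  0.01 ] hi [0.606 0.038 0.179] topc [ 0.556 -0.013  0.175]
side [264 203  25  17 347] lo [ 0.649 -0.151  0.01 ] hi [ 0.719 -0.079  0.033] topc [ 0.683 -0.116  0.029]
side [252 254  24  18 287] lo [0.643 0.081 0.01 ] hi [0.698 0.138 0.021] topc [0.671 0.109 0.017]
side [323 260   9  11  82] lo [0.509 0.097 0.011] hi [0.528 0.122 0.026] topc [0.518 0.109 0.022]
side [ 169  271   40   75 2014] lo [0.729 0.308 0.01 ] hi [0.779 0.361 0.152] topc [0.755 0.333 0.148]
side [ 300  276   37   42 1111] lo [0.488 0.195 0.01 ] hi [0.563 0.269 0.076] topc [0.525 0.229 0.072]
side [264 332  71  45 704] lo [0.477 0.324 0.01 ] hi [0.617 0.405 0.028] topc [0.575 0.351 0.024]
```

View pics/crop1.png

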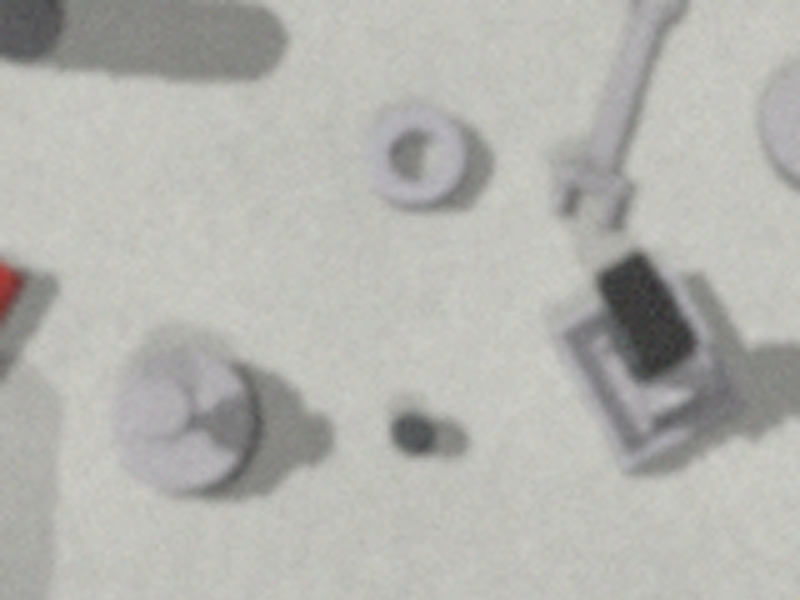

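View pics/crop2.png

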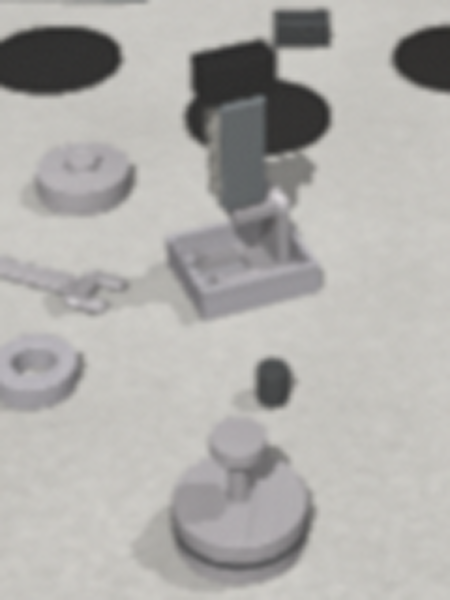

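The crop confirms the choice: the weight has a head on a stem. The post of the scale sits on the near-right side, so the scale's hook opens away from the robot and to its left. Next I measure the yaw, holder and pad.

```bash
python3 - <<'E'
from h import *
def rect(q):
    r=cv2.minAreaRect((q[:,:2]*1000).astype(np.float32)); b=cv2.boxPoints(r)
    e=[b[1]-b[0],b[2]-b[1]]; e.sort(key=np.linalg.norm); 
    return np.round(r[0],1),[round(float(np.linalg.norm(x)),1) for x in e],round(float(np.degrees(np.arctan2(e[1][1],e[1][0]))),1)
for n in('top','side'):
    im,d=load(n);P=cloud(n,d);x,y,z=P[...,0],P[...,1],P[...,2]
    near=(np.hypot(x-.555,y+.013)<.075)
    q=P[near&(z>.168)]; print(n,'handle',rect(q),q[:,2].max(),len(q),np.median(q[:,2]))
    q=P[near&(z>.010)&(z<.03)]; print(n,'holder',rect(q),len(q))
    # pads
    g=im.max(2)
    for th in(45,60):
        m=((g<th)&(abs(z)<.02)&(x>.3)&(x<.85)&(y<-.1)&(y>-.5)).astype(np.uint8)
        k,l,st,ce=cv2.connectedComponentsWithStats(m)
        for i in range(1,k):
            if st[i,4]>150:
                q=P[l==i]; print(n,th,'pad',st[i],((q.min(0)+q.max(0))/2).round(4),np.ptp(q,0).round(3),[round(t,4) for t in (np.array(cv2.minEnclosingCircle((q[:,:2]).astype(np.float32))[0]))])
    q=P[(np.hypot(x-.526,y-.231)<.06)&(z>.066)&(z<.09)]; print('head',((q.min(0)+q.max(0))/2).round(4),np.median(q[:,2]))
    q=P[(np.hypot(x-.526,y-.231)<.06)&(z>.02)&(z<.04)]; print('body',(cv2.minEnclosingCircle(q[:,:2].astype(np.float32))))
s=status.get_state();print(s['tcp_pos'],s['eef_rot'],s['time_s'])
E
```

```text
top handle (array([555.6, -14.2]), [26.0, 52.1], 30.6) 0.18164583712503612 261 0.1767178157711573
top holder (array([553. , -14.3]), [74.2, 86.2], 28.3) 303
top 45 pad [ 407  118   41   38 1163] [ 0.7522 -0.3156  0.007 ] [0.11  0.112 0.013] [np.float64(0.7528), np.float64(-0.3151)]
top 45 pad [ 380  184   42   41 1247] [ 0.5631 -0.2332  0.0061] [0.11  0.112 0.012] [np.float64(0.5631), np.float64(-0.2328)]
top 45 pad [ 425  244   43   43 1447] [ 0.3996 -0.3457  0.0079] [0.109 0.112 0.015] [np.float64(0.3979), np.float64(-0.3451)]
top 60 pad [ 407  118   41   39 1280] [ 0.751  -0.3159  0.0069] [0.112 0.113 0.013] [np.float64(0.7514), np.float64(-0.3154)]
top 60 pad [ 379  183   43   42 1394] [ 0.5642 -0.2324  0.0061] [0.113 0.114 0.012] [np.float64(0.5634), np.float64(-0.2326)]
top 60 pad [ 424  244   45   44 1540] [ 0.3985 -0.3454  0.0079] [0.112 0.117 0.015] [np.float64(0.3993), np.float64(-0.3455)]
head [0.5255 0.2309 0.0731] 0.07395075674002916
body ((0.5256626009941101, 0.23078027367591858), 0.03851870819926262)
side handle (array([556.3, -14.6]), [27.9, 49.6], 29.5) 0.17900849525864332 165 0.1762456581599064
side holder (array([552.6, -15.3]), [78.6, 87.3], 28.5) 553
side 60 pad [252 173  34  16 430] [ 0.7507 -0.3148  0.0063] [0.11  0.11  0.008] [np.float64(0.7509), np.float64(-0.3161)]
side 60 pad [361 173  35  16 452] [ 0.3983 -0.3424  0.0061] [0.109 0.11  0.007] [np.float64(0.398), np.float64(-0.3442)]
side 60 pad [326 187  16  18 220] [ 0.5337 -0.231   0.0058] [0.05  0.105 0.007] [np.float64(0.5459), np.float64(-0.231)]
head [0.5253 0.2295 0.0712] 0.07364220538923932
body ((0.5262161493301392, 0.23057875037193298), 0.038843315094709396)
[0.22293872 0.63666942 0.23969645] [ 1.79911104e+02 -8.27476788e-03 -1.93038905e+01] 0.1
```

>>> step_arm(
  xyz=[
    [0.88,0.84,0],
    [0.88,0.84,0],
    [0.88,0.84,0],
    [0.88,0.84,0],
    [0.88,0.84,0],
    [0.88,0.84,0],
    [0.88,0.84,0],
  ],
  yaw=[0,0,0,0,0,0,0],
  claw=[-1,-1,-1,-1,-1,-1,-1],
)

```text
time_s: 0.68
tcp_pos: [0.3349, 0.4152, 0.2408]
eef_rot: [179.9, 0.0, -19.5]
contact_force: [-1.7, -0.2, -0.9]
gripper_width: 0.0879
gripper_force: 0.0
```

>>> step_arm(
  xyz=[
    [0.88,0.84,0],
    [0.88,0.84,0],
    [0.88,0.84,0],
    [0.88,0.84,0],
    [0.88,0.84,0],
    [0.88,0.84,0],
    [0.88,0.84,0],
  ],
  yaw=[0,0,0,0,0,0,0],
  claw=[-1,-1,-1,-1,-1,-1,-1],
)

```text
time_s: 1.27
tcp_pos: [0.4454, 0.1991, 0.2404]
eef_rot: [179.9, 0.0, -19.5]
contact_force: [0.3, -0.0, 0.1]
gripper_width: 0.0876
gripper_force: 0.0
```

>>> step_arm(
  xyz=[
    [0.88,0.84,0],
    [0.88,0.84,0],
    [0.88,0.84,0],
    [0.88,0.84,0],
    [0.88,0.84,0],
    [0.88,0.84,0],
    [0.88,0.84,0],
    [0.88,0.84,0],
    [0.88,0.84,0],
    [0.88,0.84,0],
  ],
  yaw=[0.136,0.136,0.136,0.136,0.136,0.136,0.136,0.136,0.136,0.136],
  claw=[-1,-1,-1,-1,-1,-1,-1,-1,-1,-1],
)

```text
time_s: 2.1
tcp_pos: [0.5545, -0.0124, 0.2404]
eef_rot: [180.0, 0.0, -68.0]
contact_force: [0.3, 0.6, 0.1]
gripper_width: 0.0875
gripper_force: 0.0
```

>>> step_arm(
  xyz=[
    [0.012,-0.003,0],
    [0.012,-0.003,0],
    [0.012,-0.003,0],
    [0.012,-0.003,0],
    [0.012,-0.003,0],
    [0.012,-0.003,0],
    [0.012,-0.003,0.05],
    [0.012,-0.003,0.1],
    [0.012,-0.003,0.15],
    [0.012,-0.003,0.2],
    [0.012,-0.003,0.2],
    [0.012,-0.003,0.2],
    [0.012,-0.003,0.2],
    [0.012,-0.003,0.2],
  ],
  yaw=[0.229,0.229,0.229,0.229,0.229,0.229,0.229,0.229,0.229,0.229,0.229,0.229,0.229,0.229],
  claw=[-1,-1,-1,-1,-1,-1,-1,-1,-1,-1,-1,-1,-1,-1],
)

```text
time_s: 3.27
tcp_pos: [0.5562, -0.014, 0.2009]
eef_rot: [-180.0, 0.0, -150.4]
contact_force: [0.4, -1.6, 0.8]
gripper_width: 0.0877
gripper_force: 0.0
```

>>> step_arm(
  xyz=[
    [0,0,0.07],
    [0,0,0.13],
    [0,0,0.17],
    [0,0,0.185],
    [0,0,0.185],
    [0,0,0.185],
    [0,0,0.185],
    [0,0,0.185],
    [0,0,0.185],
    [0,0,0.185],
    [0,0,0.185],
    [0,0,0.185],
    [0,0,0.185],
    [0,0,0.185],
    [0,0,0.185],
    [0,0,0.185],
  ],
  yaw=[0,0,0,0,0,0,0,0,0,0,0,0,0,0,0,0],
  claw=[-1,-1,-1,-1,-1,1,1,1,1,1,1,1,1,1,1,1],
  grip_force=40,
)

```text
time_s: 4.6
tcp_pos: [0.5563, -0.0152, 0.1635]
eef_rot: [-180.0, -0.0, -150.7]
contact_force: [-0.3, -0.1, -0.9]
gripper_width: 0.0255
gripper_force: 39.9
```

```bash
python3 - <<'E'
from h import *
s=status.get_state();print(s['joints'].round(1),s['tcp_pos'],s['gripper_width'],s['gripper_force'],s['time_s'])
E
```

```text
[ 18.6  13.1 -20.6   0.  -56.3 -79.3] [ 0.55626372 -0.01517284  0.16349796] 0.025461523284852634 39.881935715675354 4.6
```

>>> step_arm(
  xyz=[
    [0,0,-0.02],
    [0,0,-0.06],
    [0,0,-0.1],
    [0,0,-0.14],
    [0,0,-0.17],
    [0,0,-0.18],
    [-0.01,0.04,-0.18],
    [-0.02,0.12,-0.18],
    [-0.03,0.22,-0.18],
    [-0.05,0.33,-0.18],
    [-0.06,0.44,-0.18],
    [-0.08,0.54,-0.18],
    [-0.09,0.63,-0.18],
    [-0.1,0.69,-0.18],
    [-0.1,0.72,-0.18],
    [-0.1,0.73,-0.18],
  ],
  yaw=[0,0,0,0,0,0,0,0,0,0,0,0,0,0,0,0],
  claw=[1,1,1,1,1,1,1,1,1,1,1,1,1,1,1,1],
)

```text
time_s: 5.93
tcp_pos: [0.5018, 0.1227, 0.1995]
eef_rot: [180.0, -0.0, -150.6]
contact_force: [-0.6, 0.3, -2.7]
gripper_width: 0.0257
gripper_force: 39.9
```

>>> step_arm(
  xyz=[
    [0,0.04,0],
    [-0.02,0.12,0],
    [-0.04,0.22,0],
    [-0.06,0.32,0],
    [-0.07,0.38,0],
    [-0.07,0.41,0],
    [-0.07,0.416,0],
    [-0.07,0.416,0],
    [-0.07,0.416,0],
  ],
  yaw=[0,0,0,0,0,0,0,0,0],
  claw=[1,1,1,1,1,1,1,1,1],
)

```text
time_s: 6.68
tcp_pos: [0.4738, 0.2008, 0.1995]
eef_rot: [-180.0, -0.0, -150.7]
contact_force: [1.2, -0.8, -1.5]
gripper_width: 0.0259
gripper_force: 39.9
```

```bash
python3 - <<'E'
from h import *
im,d=cap('side'); P=cloud('side',d)
t,dt=cap('top')
b=cv2.resize(im[170:330,230:430],None,fx=3.5,fy=3.5,interpolation=cv2.INTER_CUBIC)
cv2.imwrite('pics/hook1.png',b)
s=status.get_state();p=s['tcp_pos'];print(p,s['eef_rot'],s['contact_force'],s['time_s'])
u=np.array([.872,.489]);v=np.array([-.489,.872])
rel=P[...,:2]-p[:2]; a=rel@u; bb=rel@v; z=P[...,2]
for lo,hi in((.03,.05),(.05,.09),(.09,.105),(.11,.18)):
    m=(z>lo)&(z<hi)&(abs(a)<.04)&(abs(bb)<.04); 
    if m.sum(): print(lo,hi,m.sum(),'u',np.percentile(a[m],[1,99]).round(4),'v',np.percentile(bb[m],[1,99]).round(4),'z',np.percentile(z[m],[1,99]).round(4))
E
```

```text
[0.47396246 0.20072347 0.19956617] [-1.79995094e+02 -4.30176392e-03 -1.50738883e+02] [-0.37485003 -0.54752005 -1.63198722] 6.7833
0.03 0.05 397 u [-0.0326  0.0388] v [-0.024   0.0232] z [0.0301 0.0494]
0.05 0.09 151 u [-0.0337  0.0225] v [-0.02   0.021] z [0.0503 0.0894]
0.09 0.105 131 u [-0.0336  0.0104] v [-0.0134  0.0143] z [0.0914 0.1044]
0.11 0.18 556 u [-0.0164  0.0153] v [-0.0132  0.0149] z [0.1108 0.1784]
```

View pics/hook1.png

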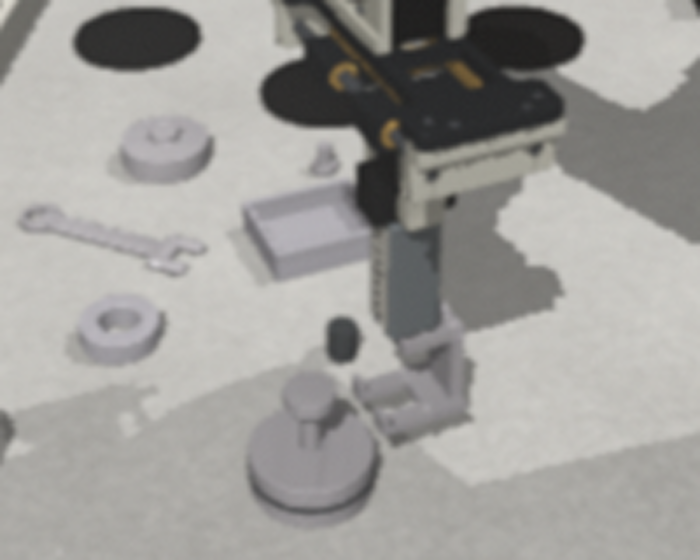

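The fork is level at about 41 mm, lined up with the stem and opening towards it (fork around (410,395), head at (310,395) in the crop). Next I slide it in.

>>> step_arm(
  xyz=[
    [-0.01,0,0],
    [-0.04,0,0],
    [-0.08,0,0],
    [-0.12,0,0],
    [-0.16,0,0],
    [-0.2,0,0],
    [-0.23,0,0],
    [-0.255,0,0],
    [-0.275,0,0],
    [-0.29,0,0],
    [-0.298,0,0],
    [-0.303,0,0],
    [-0.303,0,0],
    [-0.303,0,0],
  ],
  yaw=[0,0,0,0,0,0,0,0,0,0,0,0,0,0],
  claw=[1,1,1,1,1,1,1,1,1,1,1,1,1,1],
)

```text
time_s: 7.95
tcp_pos: [0.5265, 0.231, 0.1997]
eef_rot: [180.0, 0.0, -150.7]
contact_force: [-0.2, -0.2, -2.6]
gripper_width: 0.0262
gripper_force: 39.9
```

```bash
cat > look.py <<'E'
from h import *
import sys
im,d=cap('side'); P=cloud('side',d)
s=status.get_state();p=s['tcp_pos'];print(p,s['eef_rot'].round(2),s['contact_force'].round(2),s['time_s'])
u=np.array([.872,.489]);v=np.array([-.489,.872])
rel=P[...,:2]-p[:2]; a=rel@u; bb=rel@v; z=P[...,2]
for lo in np.arange(0,.14,.005):
    m=(z>lo)&(z<lo+.005)&(abs(a)<.05)&(abs(bb)<.05)
    if m.sum()>8: print(lo.round(3),m.sum(),'u',np.percentile(a[m],[2,98]).round(4),'v',np.percentile(bb[m],[2,98]).round(4))
E
python3 look.py; python3 - <<'E'
from h import *
im,d=load('side')
cv2.imwrite('pics/hook2.png',cv2.resize(im[200:330,250:410],None,fx=4.5,fy=4.5,interpolation=cv2.INTER_CUBIC))
E
```

```text
[0.52643474 0.23095393 0.19965305] [ 180.      0.   -150.69] [-0.75 -0.   -1.94] 8.0
0.0 384 u [-0.0485  0.0491] v [-0.0474  0.0491]
0.005 58 u [-0.0282  0.0358] v [0.0001 0.0372]
0.01 58 u [-0.028   0.0359] v [0.0029 0.0369]
0.015 69 u [-0.0306  0.0361] v [-0.0074  0.0373]
0.02 71 u [-0.0334  0.0356] v [-0.002   0.0378]
0.025 243 u [-0.0326  0.0351] v [-0.0244  0.0365]
0.03 207 u [-0.0293  0.0332] v [-0.0214  0.0328]
0.04 67 u [-0.03    0.0225] v [-0.0197  0.0216]
0.045 207 u [-0.032   0.0225] v [-0.0214  0.0217]
0.05 57 u [-0.0294  0.0224] v [-0.0234  0.02  ]
0.055 17 u [-0.0323  0.0064] v [-0.0122  0.0169]
0.06 19 u [-0.0321  0.0041] v [-0.0129  0.014 ]
0.065 43 u [-0.0308  0.0139] v [-0.0095  0.016 ]
0.07 127 u [-0.0285  0.0133] v [-0.0125  0.0154]
0.075 29 u [-0.0304  0.01  ] v [-0.0071  0.0137]
0.08 11 u [-0.0319 -0.0257] v [0.0064 0.0137]
0.09 28 u [-0.0318  0.0064] v [0.0061 0.0139]
0.095 101 u [-0.0336  0.0055] v [-0.014  0.015]
0.1 21 u [-0.0323  0.0115] v [-0.0126  0.0134]
0.105 29 u [-0.0143  0.0145] v [-0.0024  0.015 ]
0.11 39 u [-0.0142  0.0152] v [-0.0085  0.0147]
0.115 38 u [-0.0144  0.015 ] v [-0.0088  0.0153]
0.12 36 u [-0.0139  0.0146] v [-0.0056  0.0146]
0.125 42 u [-0.0148  0.0149] v [-0.0098  0.0148]
0.13 40 u [-0.0151  0.0148] v [-0.0129  0.0142]
0.135 39 u [-0.0134  0.015 ] v [-0.009   0.0142]
0.14 41 u [-0.0143  0.015 ] v [-0.0123  0.015 ]
```

View pics/hook2.png

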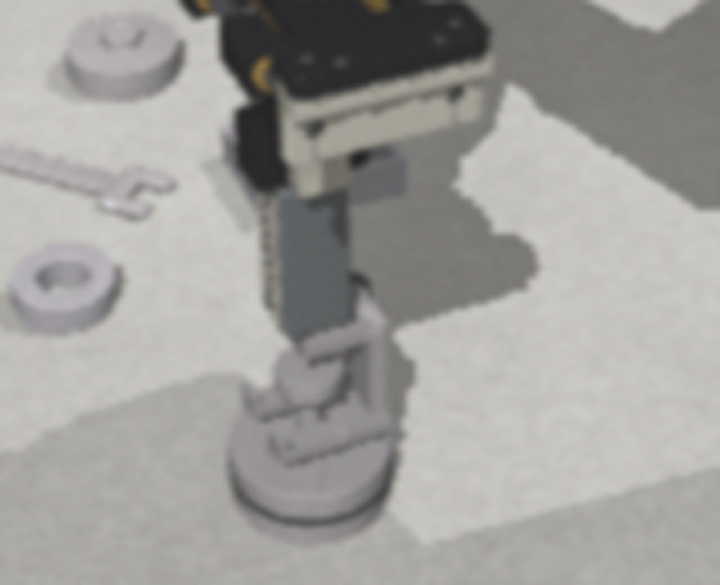

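>>> step_arm(
  xyz=[
    [-0.003,0,0],
    [-0.005,0,0],
    [-0.005,0,-0.02],
    [-0.005,0,-0.05],
    [-0.005,0,-0.08],
    [-0.005,0,-0.095],
    [-0.005,0,-0.105],
    [-0.005,0,-0.115],
    [-0.005,0,-0.125],
    [-0.005,0,-0.14],
    [-0.005,0,-0.155],
    [-0.005,0,-0.17],
    [-0.005,0,-0.185],
    [-0.005,0,-0.195],
    [-0.005,0,-0.2],
    [-0.005,0,-0.2],
    [-0.005,0,-0.2],
    [-0.005,0,-0.2],
  ],
  yaw=[0,0,0,0,0,0,0,0,0,0,0,0,0,0,0,0,0,0],
  claw=[1,1,1,1,1,1,1,1,1,1,1,1,1,1,1,1,1,1],
)

```text
time_s: 9.5
tcp_pos: [0.5274, 0.2315, 0.2394]
eef_rot: [180.0, -0.0, -150.7]
contact_force: [-0.8, -0.8, -4.0]
gripper_width: 0.0257
gripper_force: 39.9
```

```bash
cat > wz.py <<'E'
from h import *
for i in range(2):
    im,d=cap('side'); P=cloud('side',d)
    s=status.get_state();p=s['tcp_pos']
    u=np.array([.872,.489]);v=np.array([-.489,.872])
    rel=P[...,:2]-p[:2]; a=rel@u; bb=rel@v; z=P[...,2]
    # body top, facing camera, outside the hook
    m=(bb>.0255)&(np.hypot(a+.001,bb)<.034)&(z>.0)&(z<.12)
    h=(np.hypot(a,bb)<.012)&(a>-.008)&(z>.05)&(z<.15-.0)&(z<p[2]-.1585+.05)
    f=(abs(a)<.02)&(abs(bb)>.012)&(abs(bb)<.021)&(z>.033)&(z<p[2]-.12)
    print(round(s['time_s'],2),p.round(4),s['contact_force'].round(2),'body top',m.sum(),np.median(z[m]).round(4),'hd',np.percentile(z[h],[50,90]).round(4),'fork',np.median(z[f]).round(4))
E
python3 wz.py
```

```text
9.55 [0.5274 0.2315 0.2394] [-0.37  0.66 -5.76] body top 51 0.0305 hd [0.1069 0.1215] fork 0.0673
9.6 [0.5274 0.2315 0.2394] [ 0.18 -0.17 -4.85] body top 45 0.0302 hd [0.1072 0.1218] fork 0.0675
```

>>> step_arm(
  xyz=[
    [0,0,-0.01],
    [0,0,-0.025],
    [0,0,-0.04],
    [0,0,-0.05],
    [0,0,-0.06],
    [0,0,-0.06],
    [0,0,-0.06],
    [0,0,-0.06],
  ],
  yaw=[0,0,0,0,0,0,0,0],
  claw=[1,1,1,1,1,1,1,1],
)

```text
time_s: 10.27
tcp_pos: [0.5274, 0.2315, 0.2514]
eef_rot: [180.0, -0.0, -150.7]
contact_force: [-0.1, 0.3, -5.3]
gripper_width: 0.0257
gripper_force: 39.9
```

```bash
python3 wz.py
```

```text
10.32 [0.5274 0.2315 0.2514] [-0.78  1.01 -6.92] body top 54 0.0351 hd [0.1183 0.1328] fork 0.0696
10.37 [0.5274 0.2315 0.2514] [ 0.16 -0.24 -5.22] body top 56 0.0349 hd [0.1185 0.1335] fork 0.0695
```

>>> step_arm(
  xyz=[
    [0,0,-0.005],
    [0,0,-0.01],
    [0,0,-0.015],
    [0,0,-0.015],
    [0,0,-0.015],
    [0,0,-0.015],
    [0,0,-0.015],
    [0,0,-0.015],
    [0,0,-0.015],
    [0,0,-0.015],
    [0,0,-0.015],
    [0,0,-0.015],
    [0,0,-0.015],
    [0,0,-0.015],
    [0,0,-0.015],
    [0,0,-0.015],
    [0,0,-0.015],
    [0,0,-0.015],
  ],
  yaw=[0,0,0,0,0,0,0,0,0,0,0,0,0,0,0,0,0,0],
  claw=[1,1,1,1,1,1,1,1,1,1,1,1,1,1,1,1,1,1],
)

```text
time_s: 11.87
tcp_pos: [0.5275, 0.2315, 0.2545]
eef_rot: [180.0, -0.0, -150.7]
contact_force: [-0.8, 0.1, -6.1]
gripper_width: 0.0258
gripper_force: 39.9
```

```bash
python3 wz.py; python3 - <<'E'
from h import *
im,d=load('side')
cv2.imwrite('pics/hang.png',cv2.resize(im[200:330,250:410],None,fx=4.5,fy=4.5,interpolation=cv2.INTER_CUBIC))
P=cloud('side',d);z=P[...,2];p=status.get_state()['tcp_pos']
r=np.hypot(P[...,0]-p[0]+.001,P[...,1]-p[1]+.001)
q=P[(r<.035)&(z>.034)&(z<.042)];A=np.c_[q[:,:2]-q[:,:2].mean(0),np.ones(len(q))]
print(len(q),np.linalg.lstsq(A,q[:,2],rcond=None)[0])
E
```

```text
11.92 [0.5275 0.2315 0.2545] [ 0.65 -0.07 -5.08] body top 68 0.0388 hd [0.1219 0.1358] fork 0.0736
11.97 [0.5275 0.2315 0.2546] [-0.42 -0.35 -5.16] body top 70 0.0386 hd [0.1203 0.1363] fork 0.0733
460 [0.00129612 0.00771956 0.03913599]
```

View pics/hang.png

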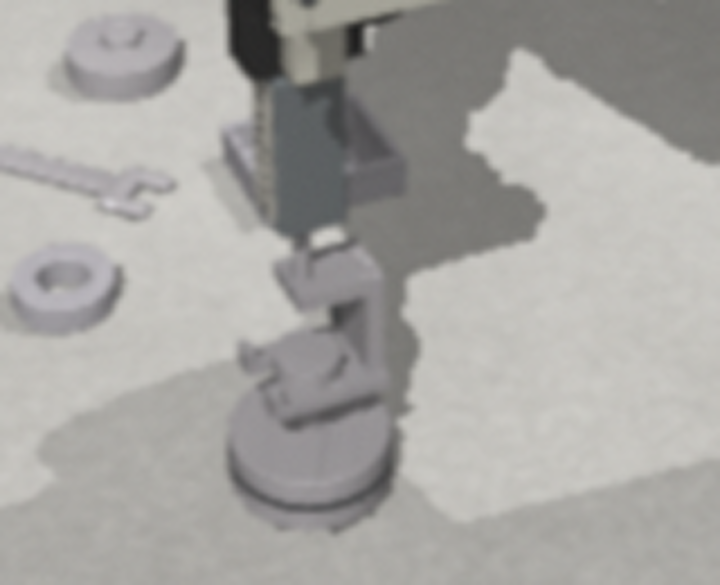

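>>> step_arm(
  xyz=[
    [0,0,0],
    [0,0,0],
    [0,0,0],
    [0,0,0],
    [0,0,0],
    [0,0,0],
    [0,0,0],
    [0,0,-0.005],
    [0,0,-0.015],
    [0,0,-0.03],
    [0,0,-0.05],
    [0,0,-0.07],
    [0,0,-0.09],
    [0,0,-0.11],
    [0,0,-0.13],
    [0,0,-0.14],
    [0,0,-0.147],
    [0,0,-0.15],
    [0,0,-0.15],
    [0,0,-0.15],
  ],
  yaw=[0,0,0,0,0,0,0,0,0,0,0,0,0,0,0,0,0,0,0,0],
  claw=[1,1,1,1,1,1,1,1,1,1,1,1,1,1,1,1,1,1,1,1],
)

```text
time_s: 13.63
tcp_pos: [0.5274, 0.2315, 0.2843]
eef_rot: [180.0, -0.0, -150.7]
contact_force: [-0.2, 0.9, -5.7]
gripper_width: 0.0261
gripper_force: 39.9
```

```bash
python3 wz.py
```

```text
13.68 [0.5274 0.2315 0.2843] [ 0.    0.22 -5.79] body top 71 0.0682 hd [0.1113 0.1144] fork 0.1031
13.73 [0.5274 0.2315 0.2843] [ 0.24 -0.26 -5.46] body top 81 0.0683 hd [0.1103 0.1139] fork 0.103
```

Underside is now about 38 mm up, enough to clear the 24 mm socket, holder and bolt. Next is the carry.

>>> step_arm(
  xyz=[
    [0.004,-0.009,0],
    [0.013,-0.027,0],
    [0.025,-0.054,0],
    [0.042,-0.091,0],
    [0.063,-0.136,0],
    [0.088,-0.191,0],
    [0.113,-0.245,0],
    [0.138,-0.3,0],
    [0.163,-0.354,0],
    [0.188,-0.409,0],
    [0.213,-0.463,0],
    [0.239,-0.518,0],
    [0.264,-0.572,0],
    [0.289,-0.627,0],
    [0.314,-0.681,0],
    [0.339,-0.735,0],
    [0.364,-0.79,0],
    [0.389,-0.844,0],
    [0.414,-0.899,0],
    [0.44,-0.953,0],
  ],
  yaw=[0,0,0,0,0,0,0,0,0,0,0,0,0,0,0,0,0,0,0,0],
  claw=[1,1,1,1,1,1,1,1,1,1,1,1,1,1,1,1,1,1,1,1],
)

```text
time_s: 15.4
tcp_pos: [0.5441, 0.021, 0.2846]
eef_rot: [-180.0, -0.0, -150.7]
contact_force: [-0.1, -0.5, -5.7]
gripper_width: 0.0256
gripper_force: 39.9
```

>>> step_arm(
  xyz=[
    [0.025,-0.054,0],
    [0.05,-0.109,0],
    [0.075,-0.163,0],
    [0.1,-0.218,0],
    [0.126,-0.272,0],
    [0.151,-0.327,0],
    [0.176,-0.381,0],
    [0.201,-0.436,0],
    [0.226,-0.49,0],
    [0.251,-0.545,0],
    [0.276,-0.599,0],
    [0.301,-0.654,0],
    [0.327,-0.708,0],
    [0.352,-0.763,0],
    [0.377,-0.817,0],
    [0.402,-0.872,0],
    [0.427,-0.926,0],
    [0.452,-0.98,0],
  ],
  yaw=[0,0,0,0,0,0,0,0,0,0,0,0,0,0,0,0,0,0],
  claw=[1,1,1,1,1,1,1,1,1,1,1,1,1,1,1,1,1,1],
)

```text
time_s: 16.9
tcp_pos: [0.5612, -0.1941, 0.2845]
eef_rot: [180.0, -0.0, -150.7]
contact_force: [0.2, 0.1, -4.7]
gripper_width: 0.0258
gripper_force: 39.9
```

>>> step_arm(
  xyz=[
    [0.021,-0.045,0],
    [0.04,-0.086,0],
    [0.054,-0.118,0],
    [0.067,-0.145,0],
    [0.075,-0.163,0],
    [0.08,-0.173,0],
    [0.082,-0.178,0],
    [0.082,-0.178,0],
    [0.082,-0.178,0],
    [0.082,-0.178,0],
    [0.082,-0.178,0],
  ],
  yaw=[0,0,0,0,0,0,0,0,0,0,0],
  claw=[1,1,1,1,1,1,1,1,1,1,1],
)

```text
time_s: 17.82
tcp_pos: [0.5643, -0.2317, 0.2847]
eef_rot: [-180.0, 0.0, -150.7]
contact_force: [0.3, -0.6, -5.5]
gripper_width: 0.0257
gripper_force: 39.9
```

```bash
python3 wz.py; python3 - <<'E'
from h import *
im,d=load('side');P=cloud('side',d);z=P[...,2];p=status.get_state()['tcp_pos']
r=np.hypot(P[...,0]-p[0]+.001,P[...,1]-p[1]+.001)
q=P[(r<.055)&(z>.045)&(z<.071)];print('body',cv2.minEnclosingCircle(q[:,:2].astype(np.float32)),len(q))
t,dt=cap('top','carry');
E
```

```text
17.87 [ 0.5643 -0.2317  0.2846] [ 0.76  0.45 -4.89] body top 37 0.0592 hd [0.0865 0.1143] fork 0.1026
17.92 [ 0.5643 -0.2317  0.2847] [-0.26 -0.81 -5.52] body top 46 0.0417 hd [0.0825 0.1141] fork 0.1031
body ((0.5617983937263489, -0.2320900410413742), 0.04089580476284027) 379
```

>>> step_arm(
  xyz=[
    [0,0,0.01],
    [0,0,0.03],
    [0,0,0.055],
    [0,0,0.08],
    [0,0,0.1],
    [0,0,0.115],
    [0,0,0.125],
    [0,0,0.133],
    [0,0,0.141],
    [0,0,0.149],
    [0,0,0.157],
    [0,0,0.165],
    [0,0,0.173],
    [0,0,0.181],
    [0,0,0.19],
    [0,0,0.2],
    [0,0,0.21],
    [0,0,0.22],
    [0,0,0.22],
  ],
  yaw=[0,0,0,0,0,0,0,0,0,0,0,0,0,0,0,0,0,0,0],
  claw=[1,1,1,1,1,1,1,1,1,1,1,1,1,1,1,1,1,1,1],
)

```text
time_s: 19.55
tcp_pos: [0.5642, -0.2319, 0.2401]
eef_rot: [180.0, -0.0, -150.7]
contact_force: [-0.1, 0.2, -3.2]
gripper_width: 0.0258
gripper_force: 39.9
```

>>> step_arm(
  xyz=[
    [0,0,0.01],
    [0,0,0.025],
    [0,0,0.04],
    [0,0,0.055],
    [0,0,0.07],
    [0,0,0.085],
    [0,0,0.1],
    [0,0,0.115],
    [0,0,0.13],
    [0,0,0.145],
    [0,0,0.155],
    [0,0,0.163],
    [0,0,0.165],
    [0,0,0.165],
    [0,0,0.165],
    [0,0,0.165],
  ],
  yaw=[0,0,0,0,0,0,0,0,0,0,0,0,0,0,0,0],
  claw=[1,1,1,1,1,1,1,1,1,1,1,1,1,1,1,1],
)

```text
time_s: 20.88
tcp_pos: [0.5644, -0.232, 0.2077]
eef_rot: [-180.0, 0.0, -150.7]
contact_force: [-0.2, 0.1, -0.8]
gripper_width: 0.0258
gripper_force: 39.9
```

```bash
python3 look.py; python3 - <<'E'
from h import *
im,d=load('side')
cv2.imwrite('pics/down.png',cv2.resize(im[140:240,270:400],None,fx=5,fy=5,interpolation=cv2.INTER_CUBIC))
E
```

```text
[ 0.5643448  -0.23202671  0.20777904] [-1.7999e+02  1.0000e-02 -1.5070e+02] [-1.31 -1.02 -1.48] 20.9333
0.0 67 u [-0.048   0.0495] v [-0.04    0.0496]
0.005 182 u [-0.0475  0.0486] v [-0.0429  0.0485]
0.01 38 u [-0.0352  0.035 ] v [0.0035 0.0384]
0.015 35 u [-0.0306  0.0361] v [-0.0046  0.0381]
0.02 37 u [-0.0256  0.0358] v [-0.003   0.0404]
0.025 33 u [-0.0345  0.0351] v [-0.0014  0.0383]
0.03 57 u [-0.036   0.0352] v [-0.0297  0.0399]
0.035 152 u [-0.0323  0.0336] v [-0.0305  0.0365]
0.05 54 u [-0.0285  0.0229] v [-0.0222  0.0233]
0.055 70 u [-0.0292  0.0234] v [-0.0199  0.023 ]
0.06 27 u [-0.0301  0.0229] v [-0.0196  0.0189]
0.07 24 u [-0.0291  0.0128] v [-0.0101  0.0169]
0.075 34 u [-0.0306  0.0116] v [-0.0136  0.0179]
0.08 35 u [-0.0306  0.0118] v [-0.0097  0.0172]
0.1 23 u [-0.0305  0.0074] v [-0.0095  0.0168]
0.105 37 u [-0.0307  0.0062] v [-0.008   0.0169]
0.11 10 u [-0.0195  0.0142] v [-0.006   0.0146]
0.115 19 u [-0.0137  0.015 ] v [-0.0039  0.0163]
0.12 23 u [-0.0151  0.0164] v [-0.0009  0.0157]
0.125 17 u [-0.0162  0.0155] v [-0.0069  0.0169]
0.13 22 u [-0.0145  0.0148] v [-0.0113  0.015 ]
0.135 21 u [-0.0154  0.0157] v [-0.0109  0.0156]
0.14 26 u [-0.0142  0.0154] v [-0.0114  0.0169]
```

View pics/down.png

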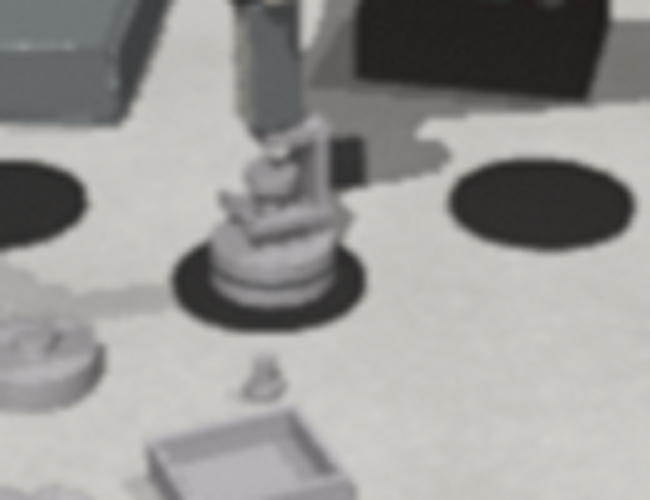

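>>> step_arm(
  xyz=[
    [0.005,0,0],
    [0.015,0,0],
    [0.03,0,0],
    [0.05,0,0],
    [0.08,0,0],
    [0.11,0,0],
    [0.14,0,0],
    [0.18,0,0],
    [0.22,0,0],
    [0.26,0,0],
    [0.3,0,0],
    [0.34,0,0],
    [0.37,0,0],
    [0.38,0,0],
    [0.38,0,0],
    [0.38,0,0],
  ],
  yaw=[0,0,0,0,0,0,0,0,0,0,0,0,0,0,0,0],
  claw=[1,1,1,1,1,1,1,1,1,1,1,1,1,1,1,1],
)

```text
time_s: 22.27
tcp_pos: [0.4981, -0.2693, 0.2077]
eef_rot: [-180.0, 0.0, -150.7]
contact_force: [-0.8, -0.6, -2.1]
gripper_width: 0.0258
gripper_force: 39.9
```

```bash
cat > fin.py <<'E'
from h import *
s=status.get_state();p=s['tcp_pos'];print(p,s['eef_rot'],s['contact_force'],s['time_s'])
for n in('top','side'):
    im,d=cap(n);P=cloud(n,d);x,y,z=P[...,0],P[...,1],P[...,2];r=np.hypot(x-.562,y+.232)
    q=P[(r<.05)&(z>.02)&(z<.045)]; print(n,'body',cv2.minEnclosingCircle(q[:,:2].astype(np.float32)),q[:,2].max())
    q=P[(r<.025)&(z>.07)&(z<.095)]; print('head',((q.min(0)+q.max(0))/2).round(4),np.median(q[:,2]))
E
python3 fin.py
```

```text
[ 0.49807694 -0.26927924  0.20767404] [-1.79987039e+02  1.44717478e-02 -1.50707756e+02] [-0.80304949 -0.60320512 -2.10181274] 22.2667
top body ((0.5452827215194702, -0.25659042596817017), 0.012702862732112408) 0.04060258520274096Traceback (most recent call last):
  File "fin.py", line 6, in <module>
    q=P[(r<.025)&(z>.07)&(z<.095)]; print('head',((q.min(0)+q.max(0))/2).round(4),np.median(q[:,2]))
                                                   ~~~~~^^^
    return umr_minimum(a, axis, None, out, keepdims, initial, where)
ValueError: zero-size array to reduction operation minimum which has no identity
```

>>> step_arm(
  xyz=[
    [0,0.04,0],
    [0,0.12,0],
    [0,0.22,0],
    [0,0.34,0],
    [0,0.44,0],
    [-0.04,0.52,0],
    [-0.12,0.58,0],
    [-0.22,0.64,0],
    [-0.34,0.7,0],
    [-0.46,0.76,0],
    [-0.58,0.82,0],
    [-0.69,0.87,0],
    [-0.78,0.92,0],
    [-0.84,0.95,0],
    [-0.87,0.965,0],
    [-0.881,0.97,0],
    [-0.881,0.97,0],
    [-0.881,0.97,0],
  ],
  yaw=[0,0,0,0,0,0,0,0,0,0,0,0,0,0,0,0,0,0],
  claw=[1,1,1,1,1,1,1,1,1,1,1,1,1,1,1,1,1,1],
)

```text
time_s: 23.82
tcp_pos: [0.5561, -0.0144, 0.2075]
eef_rot: [180.0, -0.0, -150.7]
contact_force: [0.1, 0.2, -2.2]
gripper_width: 0.0258
gripper_force: 39.9
```

```bash
python3 fin.py; python3 look.py | tail -26
```

```text
[ 0.55610068 -0.01435962  0.20752479] [ 1.79993150e+02 -2.51642309e-02 -1.50719935e+02] [ 0.12472286  0.23297347 -2.2152947 ] 23.8167
top body ((0.5622649788856506, -0.23077274858951569), 0.038142699748277664) 0.041792682857442864
head [ 0.5633 -0.2306  0.0781] 0.08023590360724464
side body ((0.5564844608306885, -0.23249375820159912), 0.03787766396999359) 0.04354897179135475
head [ 0.5529 -0.228   0.0764] 0.078088198108205
[ 0.55626304 -0.01454506  0.20775145] [-1.8000e+02  1.0000e-02 -1.5075e+02] [-0.55 -0.05 -1.4 ] 23.9667
0.0 268 u [-0.0446  0.0487] v [-0.036   0.0494]
0.005 225 u [-0.0428  0.0393] v [-0.0341  0.0394]
0.01 95 u [-0.0424  0.0398] v [-0.034   0.0386]
0.015 93 u [-0.0436  0.0395] v [-0.0344  0.039 ]
0.02 159 u [-0.0466  0.0394] v [-0.0381  0.0387]
0.025 20 u [-0.0418  0.038 ] v [-0.0349  0.0416]
0.045 10 u [-0.0232  0.0215] v [-0.0135  0.0202]
0.05 99 u [-0.0308  0.0221] v [-0.0247  0.0227]
0.055 103 u [-0.0307  0.0228] v [-0.0211  0.022 ]
0.06 27 u [-0.0323  0.0224] v [-0.022   0.0204]
0.065 15 u [-0.0351 -0.0248] v [-0.0123  0.0147]
0.07 11 u [-0.0344 -0.0252] v [-0.0115  0.0125]
0.075 13 u [-0.0332 -0.0245] v [-0.0137  0.0153]
0.08 11 u [-0.0332 -0.0246] v [-0.0128  0.0152]
0.085 13 u [-0.0336 -0.0242] v [-0.0023  0.0153]
0.095 12 u [-0.034   0.0055] v [0.0049 0.0149]
0.1 29 u [-0.0341  0.0062] v [-0.0005  0.0156]
0.105 59 u [-0.0334  0.0051] v [-0.0136  0.0148]
0.11 13 u [-0.0145  0.0144] v [-0.0094  0.0151]
0.115 25 u [-0.0138  0.0147] v [-0.0107  0.0151]
0.12 27 u [-0.0147  0.0149] v [-0.0114  0.0162]
0.125 25 u [-0.014  0.016] v [-0.007   0.0154]
0.13 31 u [-0.0148  0.0149] v [-0.0113  0.0156]
0.135 30 u [-0.0155  0.0151] v [-0.0104  0.0165]
0.14 28 u [-0.014   0.0149] v [-0.0111  0.0159]
```

>>> step_arm(
  xyz=[
    [-0.01,0.007,0.01],
    [-0.01,0.007,0.03],
    [-0.01,0.007,0.06],
    [-0.01,0.007,0.09],
    [-0.01,0.007,0.12],
    [-0.01,0.007,0.15],
    [-0.01,0.007,0.17],
    [-0.01,0.007,0.19],
    [-0.01,0.007,0.2],
    [-0.01,0.007,0.21],
    [-0.01,0.007,0.215],
    [-0.01,0.007,0.219],
    [-0.01,0.007,0.219],
    [-0.01,0.007,0.219],
  ],
  yaw=[0,0,0,0,0,0,0,0,0,0,0,0,0,0],
  claw=[1,1,1,1,1,1,1,1,1,1,1,1,1,1],
)

```text
time_s: 25.13
tcp_pos: [0.5579, -0.0115, 0.164]
eef_rot: [-180.0, 0.0, -150.7]
contact_force: [-0.4, 0.2, -2.3]
gripper_width: 0.0258
gripper_force: 39.9
```

```bash
python3 look.py | head -12
```

```text
[ 0.55783913 -0.01155221  0.16397207] [-1.7999e+02  2.0000e-02 -1.5070e+02] [ 0.09  0.14 -1.4 ] 25.1833
0.0 204 u [-0.0465  0.0489] v [-0.0435  0.048 ]
0.005 143 u [-0.0457  0.0365] v [-0.0362  0.0372]
0.01 200 u [-0.0449  0.0362] v [-0.0372  0.0372]
0.015 129 u [-0.0466  0.0367] v [-0.0362  0.0375]
0.02 177 u [-0.0484  0.0362] v [-0.038   0.0371]
0.025 39 u [-0.0468  0.0367] v [-0.037   0.0368]
0.03 15 u [-0.0332 -0.0244] v [-0.0117  0.0152]
0.04 11 u [-0.0315 -0.0243] v [-0.0025  0.0146]
0.045 9 u [-0.0326 -0.0239] v [0.0061 0.0144]
0.05 11 u [-0.0327  0.003 ] v [0.0097 0.0149]
0.055 24 u [-0.0323  0.0065] v [0.0039 0.0149]
```

>>> step_arm(
  xyz=[
    [0,0,0.003],
    [0,0,0.003],
    [0,0,0.003],
    [0,0,0.003],
    [0,0,0.003],
    [0,0,0.003],
    [0,0,0.003],
    [0,0,0.003],
    [0,0,0.003],
    [0,0,0.003],
    [0,0,0.003],
    [0,0,-0.03],
    [0,0,-0.1],
    [0,0,-0.2],
    [0,0,-0.3],
    [0,0,-0.4],
    [0,0,-0.45],
    [0,0,-0.45],
  ],
  yaw=[0,0,0,0,0,0,0,0,0,0,0,0,0,0,0,0,0,0],
  claw=[1,0.2,0,-0.3,-0.6,-1,-1,-1,-1,-1,-1,-1,-1,-1,-1,-1,-1,-1],
)

```text
time_s: 26.68
tcp_pos: [0.559, -0.0114, 0.2567]
eef_rot: [-179.9, 0.3, -150.7]
contact_force: [0.8, 0.1, -0.4]
gripper_width: 0.0878
gripper_force: 0.0
```

```bash
python3 fin.py; python3 - <<'E'
from h import *
im,d=load('side');P=cloud('side',d)
cv2.imwrite('pics/end.png',cv2.resize(im[140:330,210:410],None,fx=3,fy=3,interpolation=cv2.INTER_CUBIC))
x,y,z=np.moveaxis(P,-1,0);near=np.hypot(x-.557,y+.013)<.04
for lo,hi in((.07,.1),(.12,.145),(.15,.185)):
    q=P[near&(z>lo)&(z<hi)];print(((q.min(0)+q.max(0))/2).round(4),q[:,2].max())
E
```

```text
[ 0.5589938  -0.01139977  0.25670973] [-179.91266993    0.2570041  -150.68099646] [ 0.84795637  0.08422531 -0.44126627] 26.6833
top body ((0.5623290538787842, -0.23080118000507355), 0.03822238743305206) 0.04113324301956789
head [ 0.5632 -0.2304  0.0777] 0.07997449176614829
side body ((0.5532361268997192, -0.2300807684659958), 0.037704721093177795) 0.03887036173680847
head [ 0.5617 -0.2305  0.077 ] 0.07972553841559504
[ 0.5575 -0.0035  0.085 ] 0.09981089451934244
[ 0.5579 -0.0037  0.1326] 0.14493432242439497
[ 0.5571 -0.0103  0.1645] 0.17870348770134242
```

View pics/end.png

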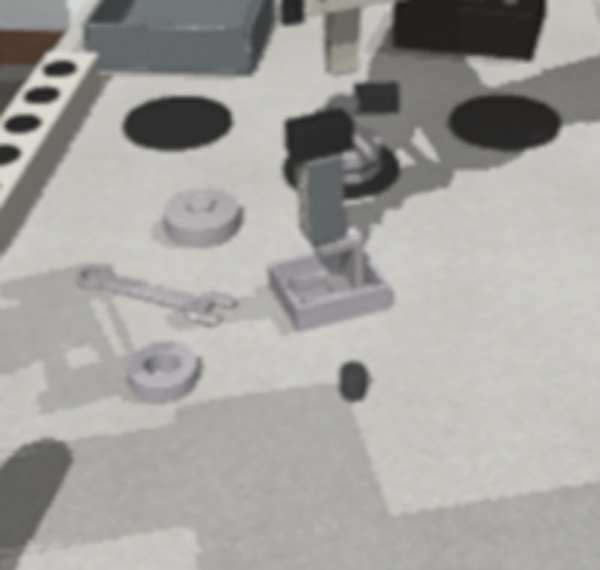

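The scale stands upright in its holder, the weight stands on the pad within about 3 mm of its centre, and the bystanders are where they were. I'll let it settle, then hand in.

>>> step_arm(
  xyz=[
    [0,0,-0.1],
    [0,0,-0.1],
    [0,0,-0.1],
    [0,0,-0.1],
    [0,0,-0.1],
    [0,0,-0.1],
  ],
  yaw=[0,0,0,0,0,0],
  claw=[-1,-1,-1,-1,-1,-1],
)

```text
time_s: 27.28
tcp_pos: [0.5574, -0.0116, 0.2728]
eef_rot: [180.0, -0.1, -150.7]
contact_force: [0.1, 0.3, 0.3]
gripper_width: 0.0879
gripper_force: 0.0
```

```bash
python3 -c "
from plant import job
print(job.close_job())"
```

```text
the job is handed in; nothing more can be done
None
```

I handed the job in at about 27 s (no verdict returned): the weight was weighed at about 0.37 kg (stretch roughly 30 mm) and stands about 3 mm from the pad's centre by camera, and the scale stands upright in its holder.

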